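Turn the parts tray end for end and slide it home in its bench rack

ROBOT

A 7-joint arm with a two-finger parallel gripper is mounted at the origin on a cart in front of the work surface, level with it; the furniture and walls round the work are solid. World frame = base frame: x ahead of the robot, y to its left, z up, the work surface at z = 0. Lengths are in m, angles in rad, forces in N, time in s.
With the tool pointing down it reaches from about 0.425 to 0.875 m from the base axis. Payload 4.7 kg.
Tool frame: the origin (TCP) lies at the very end of the fingers, on their centre line; the grasp point (between the pads) lies 19 mm behind it; z points along the fingers, y is the line along which they close (so a half turn about z gives the same grasp; the last joint's range is limited). The gripper opens to 85 mm and grips with 20 to 120 N. Pads are 22 mm wide; open, the fingers measure 114 mm over their backs; the gripper's body (76 mm by 85 mm) begins 54 mm behind the grasp point. The pads swing forward as they close: fully open they stand 13 mm farther back than shut.
Start: joints at [-1.231, 0.321, -0.07, 1.45, 0.023, 1.371, -0.057], TCP at [0.208, 0.616, 0.231] pointing down, gripper open.
Joint ranges: [-2.86, 2.86], [-0.3, 2.09], [-1.38, 1.24], [0.06, 2.45], [-1.56, 4.7], [0.09, 2.05], [-2.69, 2.69]. Speed limits (rad/s): [2.57, 2.57, 3.14, 3.14, 3.14, 3.14, 3.14].

INTERFACE

Orientations are given as a 3x3 rotation matrix whose columns are the frame's x, y, z axes.
In Python, from plant import * gives the robot as it stands.
- The arm moves only by the tool arm_command, never from a script. Its argument "motion" is a list of rows, each an object with "jaw": the finger opening in cm, from 0 to 8.54; "linear": the shift along the tool's x, y, z in cm, a list of three; "turn": the turn about the tool's z in rad. A call has 1 to 10 rows; each row is the pose to reach, as a shift and turn from the pose commanded when the call began, along the tool's axes at that moment; what a row does not reach only later rows make up. A row lasts 1/12 s, in which the tool goes at most 41.7 mm and 7.16 degrees, less where a joint would pass 70% of its speed; a pose out of reach is approached as far as the arm can. A call with a gripper value outside its range is refused whole. The fingers move at their own pace and stop on an object; "grip_force" is the grip in N (left out, the last holds). Time passes only in rows, so rows that repeat a pose let the fingers close. It gives the time, the measured TCP pose, the force, the opening and the grip force at its end, in the units of the state.
- sense(): the state, without advancing time (a new reading comes with each control period).
- grab_frame(name): name is "side" or "top" or "wrist"; returns a dict with "pixels" (400x640x3 uint8, blue, green, red), "mtx" (3x3 intrinsics, pixels), "origin" and "rotation" of the camera in the world; the wrist camera has in their place "hand_eye" (4x4, takes a point from camera to tool coordinates, whose origin is the TCP and whose axes are the flange's). Camera axes: x right, y down, z forward; pixel columns grow to the right and rows downward; lengths in m; the calibration is good to about 2 mm. A picture is of the moment at which its call begins: read the wrist's pose just before it. There is no depth.
- finish_job(): hands the job in; it is judged then, once.
The state is a dict: "time": time; "q": joint angles; "joint_velocities": joint speeds; "tau": joint torques, N m; "ee_pos": TCP position; "eef_rot": TCP orientation; "ft_force": force on the tool from outside, world axes, zero at the start; "moment": the same for the moment, N m; "grip_width": finger opening in m; "grip_force": force on a finger pad.
Only numpy, scipy, OpenCV 4.12 (cv2) and the standard library are available. Lean on these libraries where they do the work, as an engineer would, in place of code of your own. Each camera call takes 0.05 s, during which the arm holds its last target. There are 200 camera calls.

TASK

The grey parts tray lies on the bench with its fin handle towards the rack, but only its tapered nose fits between the rack's guide rails. Turn the tray end for end, keeping it level so that the foam chip stays in it, and slide it nose first under the slatted shelf until its wide back plate is against the rail ends and the spring catch has come up behind it; then let go. Do not shift the two loose paint pots on the bench.

Things in the scene. Friction and masses are not known exactly. Their poses are not given: they have to be found in the camera images.
- rack: Plywood bench rack, fixed. Origin at bench level on its centre line, in the plane where the rails begin (mouth). x: the way the tray slides in, y: across, z: up. Base board 150 mm wide, 8 mm thick, x = -210 to +150 mm; before x = 0 it is a bare landing board. Side panels 63 to 75 mm off the centre line from x = 20 mm on.
- rack_mouth (a point): Rail mouth: rack origin, on top of the base board. Two aluminium C-channel rails run from here to x = 130 mm: 80 mm between inner walls, 8.5 mm high inside, their lips 61 mm apart, outsides 92 mm apart.
- shelf_edge (a point): Middle of the front edge of the rack's slatted shelf: 75 mm before the mouth, 212 mm above the bench. The shelf, 164 mm wide, runs from here to x = +150 mm; side bearers under it reach down to 198 mm. It overhangs the mouth, so an upright gripper cannot follow the tray home: lean it back, 30 to 45 degrees from vertical, fingers pointing into the rack.
- tray_center (a point): Grey open tray, about 0.35 kg, on its flat underside; this point is its middle, 21 mm above the underside; x to its nose, y across, z up. Straight side walls, 56 mm over their outsides, 40 mm high, x = -65 to +51 mm. Base flange 76 mm wide, 6 mm thick, sticks out below them. Home: rack x = +65 mm, y = 0, 29 mm above the bench.
- tray_nose (a point): Tip of the tray's nose, 65 mm before its middle, 3 mm above the underside: the base flange narrows here over 20 mm from 76 to 52 mm and so finds its way between the rails. The other end has a back plate 100 mm wide, 6 mm thick, 40 mm high, 65 to 71 mm behind the middle: too wide for the rails, it is the stop.
- tray_fin (a point): Grip point of the tray's upright fin handle, 97 mm behind the tray's middle and 41 mm above the tray's underside, axes as the tray. The fin is 14 mm thick across y, runs 42 mm back from the back plate (this point is 26 mm behind it) and is 26 mm high (13 mm above and below this point); grasp it across its thickness; a leaning gripper holds it too. Home, it is at rack x = -32 mm, 49 mm above the bench.
- catch (a joint): Spring catch: a 24 mm wide steel ramp on the centre line of the landing board, rack x = -23 to -8 mm, standing 6 mm above the board. 0 m is up; the tray's base presses it down up to 9 mm (under 1 N down, up to some 5 N of drag) as it passes over, and it springs up again behind the back plate when the tray is home.
- foam_center (a point): Centre of the white foam chip, 22 x 34 x 19 mm, loose in the tray's front compartment.
- pot_a_center (a point): Loose paint pot with rust-brown paint, 61 x 50 x 55 mm; its middle, half-way up. Leave it standing.
- pot_b_center (a point): Loose paint pot with olive paint, 54 x 44 x 61 mm; its middle, half-way up. Leave it standing.

How it is judged:
At the end, for the whole second after the job is handed in: The tray is home in the rails, nose first: its middle within 4 mm of the home place lengthwise and 5 mm sideways, level, the catch up (under 3 mm down) behind the back plate, the foam chip still in the tray, both paint pots within 20 mm of where they stood (x of tray_center in the frame of rack between 0.061 and 0.069 m and y of tray_center in the frame of rack between -0.005 and 0.005 m and x of tray_fin in the frame of rack between -0.037 and -0.027 m and angle between tray_center's own z axis and vertical below 0.08 rad and value of joint catch below 0.003 m and distance between foam_center and tray_center below 0.06 m and distance of each of pot_a_center, pot_b_center from where it was at the start of the episode below 0.02 m); the robot touches nothing.
It fails at once if the tray is tipped by more than about 30 degrees (angle between tray_center's own z axis and vertical above 0.52 rad).
It fails at once if a loose paint pot is shifted by more than 20 mm (distance of any of pot_a_center, pot_b_center from where it was at the start of the episode above 0.02 m).
It also fails if it takes over 72 s, if anything falls off the work surface, if the arm or the gripper's body presses on something with over 40 N, if the wrist force passes 120 N, or if a joint passes its speed limit or range.

## Working session

There is one attempt and no reset: what is moved stays moved. The work goes in short steps, Python scripts to look and compute and a tool call to move; the robot and the scene stay as the last step left them, time stands still between calls to the robot, and variables do not carry over. Pictures are saved under pics/ and viewed, at most 10 in all, crops included, and the job is handed in when it is done.

Besides the shell and the picture viewer there is one more tool, called after "Call:" by a JSON object that holds its "fn" and its "kwargs". arm_command: Moves the arm, as the interface text tells. Its arguments: {"type":"object","properties":{"motion":{"type":"array","items":{"type":"object","properties":{"jaw":{"type":"number"},"linear":{"type":"array","items":{"type":"number"}},"turn":{"type":"number"}}}},"grip_force":{"type":"number"}},"required":["motion"]}

```bash
ls; mkdir -p pics; python3 - <<'E'
from plant import *
import cv2,numpy as np
s=sense();print(s)
for n in("side","top"):
    f=grab_frame(n);cv2.imwrite(f"pics/{n}0.png",f["pixels"]);print(n,f["mtx"],f["origin"],f["rotation"])
    np.savez(f"pics/{n}.npz",K=f["mtx"],o=f["origin"],R=f["rotation"])
E
```

```text
pics
{'time': 0.0, 'q': array([-1.2309367 ,  0.3218369 , -0.07011157,  1.45170285,  0.02262265,
        1.3708046 , -0.05688267]), 'joint_velocities': array([ 0.00023007,  0.00064492, -0.00150047,  0.00267821,  0.00137651,
        0.00074866, -0.00025234]), 'tau': array([-2.91645183e-04, -4.93582714e+01, -3.82090369e-01, -3.14338875e+01,
        1.30253666e-02,  1.10241934e-02, -1.22242278e-05]), 'ee_pos': array([0.20788021, 0.6152772 , 0.23020072]), 'eef_rot': array([[-9.47433049e-01,  3.19953665e-01, -5.19489313e-04],
       [ 3.19954066e-01,  9.47431163e-01, -1.89407200e-03],
       [-1.13834912e-04, -1.96071912e-03, -9.99998071e-01]]), 'ft_force': array([-0.15119592, -0.89444815,  0.25840581]), 'moment': array([-0.0155597 , -0.03452693,  0.02512118]), 'grip_force': 0.0, 'grip_width': 0.08587942418899173}
side [[453.01676791   0.         316.03476304]
 [  0.         453.01676791 200.66713873]
 [  0.           0.           1.        ]] [ 0.00364282 -0.86331704  0.84682788] [[ 0.85708493 -0.29430879  0.42283302]
 [-0.51511306 -0.50231742  0.69450396]
 [ 0.00799777 -0.81305568 -0.58213099]]
top [[368.07824969   0.         319.55094102]
 [  0.         368.07824969 199.18892404]
 [  0.           0.           1.        ]] [ 0.39128501 -0.02774215  1.06559189] [[-0.02611499 -0.99186749  0.12456685]
 [-0.99961062  0.02713538  0.00650158]
 [-0.00982887 -0.12434855 -0.99218992]]
```

View pics/side0.png

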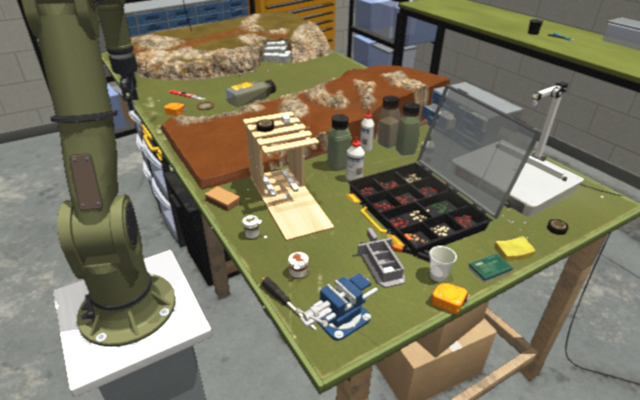

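View pics/top0.png

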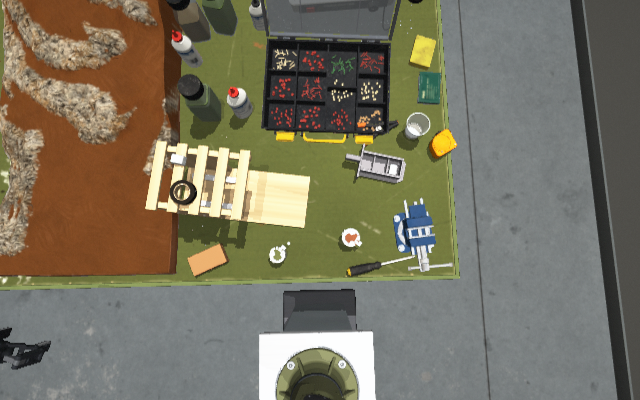

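```bash
python3 - <<'E'
import cv2
a=cv2.imread("pics/top0.png")
cv2.imwrite("pics/c1.png",cv2.resize(a[125:285,230:430],None,fx=4,fy=3.75,interpolation=cv2.INTER_CUBIC)) 
b=cv2.imread("pics/side0.png")
cv2.imwrite("pics/c2.png",cv2.resize(b[105:305,230:430],None,fx=3,fy=3,interpolation=cv2.INTER_CUBIC))
E
```

```text
(no output)
```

View pics/c1.png

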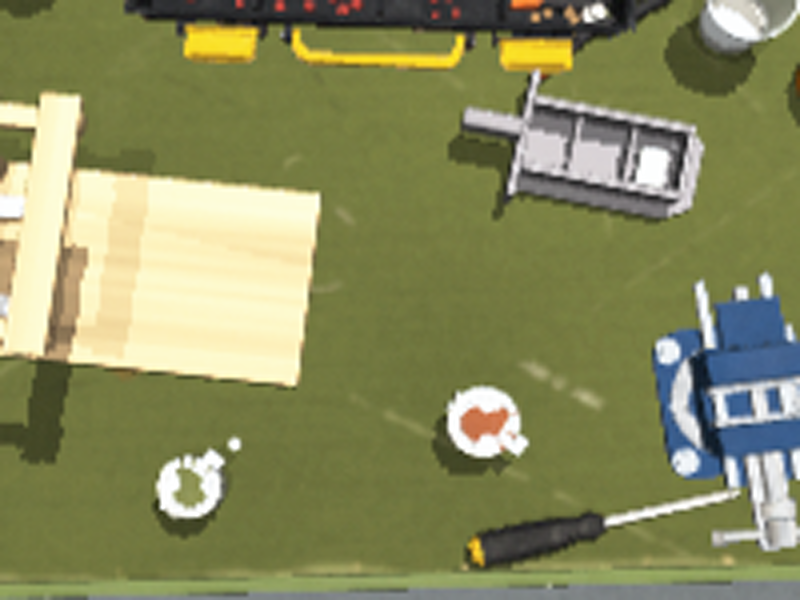

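View pics/c2.png

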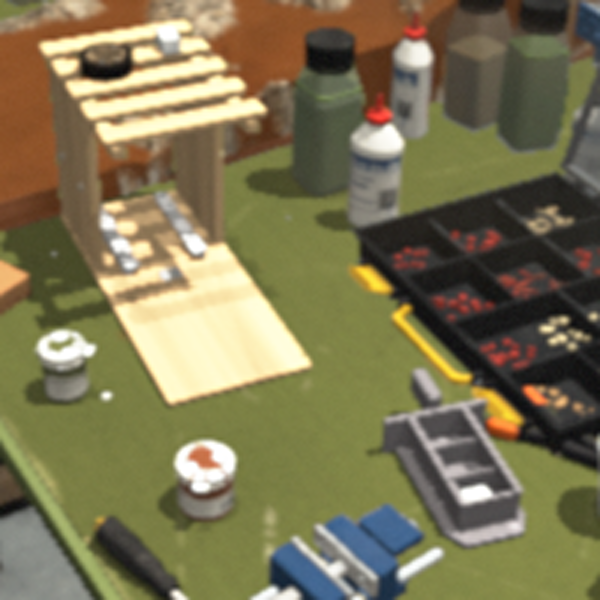

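```bash
cat >h.py <<'E'
import numpy as np,cv2
from scipy.optimize import least_squares
C={n:np.load(f"pics/{n}.npz") for n in("side","top")}
def proj(n,P):
    c=C[n];q=(np.atleast_2d(P)-c["o"])@c["R"]@c["K"].T
    return q[:,:2]/q[:,2:]
def Rz(a):return np.array([[np.cos(a),-np.sin(a),0],[np.sin(a),np.cos(a),0],[0,0,1]])
def c1(u,v):return(230+u/4-.375,125+v/3.75-.37)
def c2(u,v):return(230+u/3-.33,105+v/3-.33)
def fit(obs,x0,z0):
    def f(p):
        return np.concatenate([(proj(n,Rz(p[2])@np.array(P)/1000+[p[0],p[1],z0])-uv).ravel() for n,P,uv in obs])
    r=least_squares(f,x0,loss="soft_l1");print(r.x,np.round(f(r.x).reshape(-1,2),1).tolist());return r.x
E
python3 - <<'E'
from h import *
h=np.pi/2
fit([("top",(-113,0,54),c1(463,117)),("top",(-71,50,40),c1(536,72)),("top",(-71,-50,40),c1(510,195)),("top",(51,28,40),c1(697,126)),
("side",(-113,0,54),c2(420,372)),("side",(-71,50,40),c2(485,402)),("side",(-71,-50,40),c2(385,418)),("side",(51,28,40),c2(522,495)),("side",(51,-28,40),c2(458,525))],[.45,-.2,-h],0)
fit([("top",(-210,-75,8),c1(319,193)),("top",(-210,75,8),c1(297,386)),("top",(-75,-82,212),c1(82,96)),("top",(-75,82,212),c1(45,357)),
("side",(-210,-75,8),c2(310,365)),("side",(-210,75,8),c2(170,403)),("side",(-75,-82,212),c2(266,107)),("side",(-75,82,212),c2(103,137)),
("side",(0,-46,18),c2(199,247))],[.45,.3,h],0)
for n,k,a,b in(("A",.0275,(482,422),(205,490)),("B",.0305,(189,488),(64,372))):
    fit([("top",(0,0,30),c1(*a)),("side",(0,0,0),c2(*b))],[.3,0,0],.03)
E
```

```text
[ 0.61264875 -0.21091496 -1.81490453] [[1.6, -0.4], [1.0, -0.8], [0.4, 0.0], [1.3, 1.1], [-1.0, -1.2], [-0.3, -1.3], [-0.9, 0.2], [-0.3, -0.7], [0.7, -6.2]]
[0.54676854 0.22517844 1.43892424] [[-0.0, -0.2], [-0.2, -0.5], [0.0, 0.9], [0.2, -0.2], [0.1, -1.7], [-0.8, -1.5], [-0.7, 2.7], [0.2, 3.4], [1.8, 0.5]]
[ 0.41126242 -0.10504236  0.        ] [[1.3, -0.0], [-0.4, -4.4]]
[0.36936102 0.09615201 0.        ] [[0.8, -0.1], [-0.4, -2.0]]
```

The top and side pictures show the tray with its fin to the left, towards the rack. The fitted tray yaw is -104°, and the fin is at (0.636, -0.117). The landing board's front edge is at top px (310,176) to (304,228), and the pots are at (351,237) and (277,255). First I go over to the fin.

Call:
{"fn": "arm_command", "kwargs": {"motion": [{"jaw": 5, "linear": [0, 0, -4], "turn": 0}, {"jaw": 5, "linear": [-4, -3, -8], "turn": 0.1}, {"jaw": 5, "linear": [-32, -28, -9], "turn": 1.49}, {"jaw": 5, "linear": [-32, -28, -9], "turn": 1.49}, {"jaw": 5, "linear": [-32, -28, -9], "turn": 1.49}, {"jaw": 5, "linear": [-32, -28, -9], "turn": 1.49}, {"jaw": 5, "linear": [-32, -28, -9], "turn": 1.49}, {"jaw": 5, "linear": [-32, -28, -9], "turn": 1.49}, {"jaw": 5, "linear": [-32, -28, -9], "turn": 1.49}, {"jaw": 5, "linear": [-32, -28, -9], "turn": 1.49}]}}

```text
time: 0.93
ee_pos: [0.3922, 0.2981, 0.3175]
eef_rot: [[-0.139, 0.99, -0.0], [0.99, 0.139, 0.0], [0.0, -0.0, -1.0]]
ft_force: [1.8, 1.0, -1.0]
grip_width: 0.0503
grip_force: 0.0
```

```bash
cat >>h.py <<'E'
def go(P,ydir=None):
    from plant import sense
    s=sense();R=np.array(s["eef_rot"]);d=R.T@(np.array(P)-s["ee_pos"])*100
    t=None
    if ydir is not None:
        y=R.T@np.array([np.cos(ydir),np.sin(ydir),0]);t=round(np.arctan2(-y[0],y[1]),3)
    print(round(s["time"],2),"pos",np.round(s["ee_pos"],4),"z",np.round(R[:,2],3),"ydeg",round(np.degrees(np.arctan2(R[1,1],R[0,1])),1),"q",np.round(s["q"],2),"F",np.round(s["ft_force"],1),"w",round(s["grip_width"],4),"\n lin cm",np.round(d,2),"turn",t)
E
python3 -c "
from h import *
go((.636,-.117,.16),-1.815+np.pi/2)"
```

```text
0.93 pos [0.3922 0.2981 0.3175] z [-0.  0. -1.] ydeg 8.0 q [-0.94 -0.05  0.23  1.7   0.01  1.49 -0.57] F [ 1.8  1.  -1. ] w 0.0503 
 lin cm [-44.49  18.4   15.74] turn 0.383
```

Call:
{"fn": "arm_command", "kwargs": {"motion": [{"jaw": 5, "linear": [-44.5, 18.4, 8], "turn": 0.38}, {"jaw": 5, "linear": [-44.5, 18.4, 8], "turn": 0.38}, {"jaw": 5, "linear": [-44.5, 18.4, 8], "turn": 0.38}, {"jaw": 5, "linear": [-44.5, 18.4, 8], "turn": 0.38}, {"jaw": 5, "linear": [-44.5, 18.4, 8], "turn": 0.38}, {"jaw": 5, "linear": [-44.5, 18.4, 8], "turn": 0.38}, {"jaw": 5, "linear": [-44.5, 18.4, 8], "turn": 0.38}, {"jaw": 5, "linear": [-44.5, 18.4, 8], "turn": 0.38}, {"jaw": 5, "linear": [-44.5, 18.4, 8], "turn": 0.38}, {"jaw": 5, "linear": [-44.5, 18.4, 8], "turn": 0.38}]}}

```text
time: 1.77
ee_pos: [0.6026, -0.0545, 0.2488]
eef_rot: [[0.232, 0.973, -0.0], [0.973, -0.232, 0.0], [0.0, -0.0, -1.0]]
ft_force: [0.4, 0.6, -0.3]
grip_width: 0.0501
grip_force: 0.0
```

Call:
{"fn": "arm_command", "kwargs": {"motion": [{"linear": [0, 0, 1]}, {"linear": [0, 0, 4]}, {"linear": [0, 0, 8]}, {"linear": [0, 0, 8]}, {"linear": [0, 0, 8]}, {"linear": [0, 0, 8]}]}}

```text
invalid input at $.motion[0]: expected keys jaw, linear, turn
```

```bash
python3 -c "
from h import *
go((.636,-.117,.16),-1.815+np.pi/2)
from plant import *
s=sense();f=grab_frame('wrist');cv2.imwrite('pics/w1.png',f['pixels']);print(f['mtx'],f['hand_eye'])
np.savez('pics/w1.npz',K=f['mtx'],H=f['hand_eye'],p=s['ee_pos'],R=s['eef_rot'])"
```

```text
1.77 pos [ 0.6026 -0.0545  0.2488] z [-0.  0. -1.] ydeg -13.4 q [-0.48  0.24  0.63  1.56 -0.14  1.38 -0.07] F [ 0.4  0.6 -0.3] w 0.0501 
 lin cm [-5.3   4.7   8.88] turn 0.01
[[322.84533042   0.         315.56616466]
 [  0.         322.84533042 197.51917615]
 [  0.           0.           1.        ]] [[-9.02489207e-05 -9.44691051e-01 -3.27961599e-01  8.39303360e-02]
 [ 9.99999984e-01 -3.47767204e-05 -1.75007266e-04 -9.77181176e-04]
 [ 1.53922369e-04 -3.27961609e-01  9.44691039e-01 -1.43144483e-01]
 [ 0.00000000e+00  0.00000000e+00  0.00000000e+00  1.00000000e+00]]
```

View pics/w1.png

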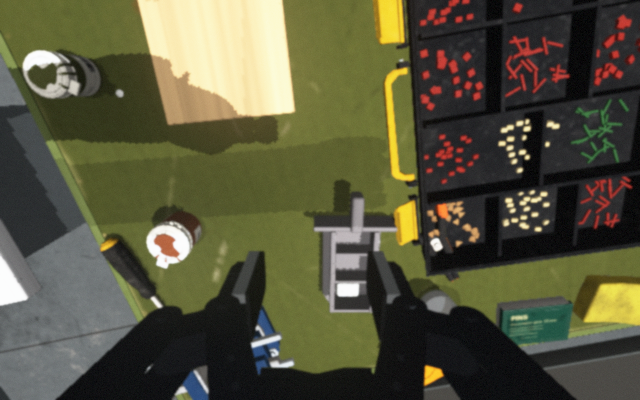

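```bash
python3 -c "
import cv2
a=cv2.imread('pics/w1.png')[180:330,290:420];cv2.imwrite('pics/w1c.png',cv2.resize(a,None,fx=4,fy=4,interpolation=cv2.INTER_CUBIC))"
```

```text
(no output)
```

View pics/w1c.png

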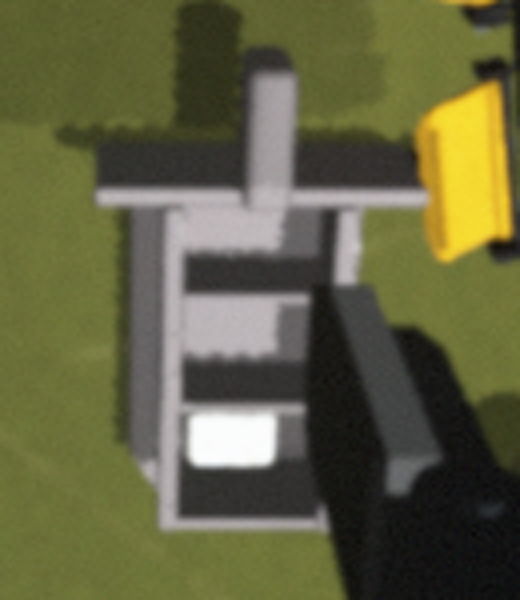

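```bash
cat >>h.py <<'E'
def addw(name):
    w=np.load(f"pics/{name}.npz");H=w["H"]
    C[name]=dict(K=w["K"],R=w["R"]@H[:3,:3],o=w["p"]+w["R"]@H[:3,3])
E
python3 -c "
from h import *
addw('w1')
c=lambda u,v:(290+u/4-.375,180+v/4-.375)
p=fit([('w1',(-113,0,54),c(272,70)),('w1',(-71,-50,40),c(97,190)),('w1',(-71,50,40),c(427,192)),('w1',(51,-28,40),c(160,528))],[.61,-.21,-1.8],0)
f=Rz(p[2])@[-.097,0,0]+[p[0],p[1],0];print(f)
go((f[0],f[1],.022),p[2]+np.pi/2)"
```

```text
[ 0.61282123 -0.20756977 -1.80837919] [[0.3, 0.5], [-1.0, -0.2], [0.4, -0.4], [-0.0, 0.2]]
[ 0.63565058 -0.11329453  0.        ]
1.82 pos [ 0.6041 -0.0646  0.2467] z [-0.    -0.008 -1.   ] ydeg -14.0 q [-0.47  0.25  0.63  1.56 -0.14  1.38 -0.07] F [ 1.2 -6.3 -0.2] w 0.0502 
 lin cm [-3.77  4.2  22.51] turn -0.007
```

Call:
{"fn": "arm_command", "kwargs": {"motion": [{"jaw": 5, "linear": [-3.5, 4.0, 5], "turn": 0}, {"jaw": 5, "linear": [-3.5, 4.0, 8], "turn": 0}, {"jaw": 5, "linear": [-3.5, 4.0, 10], "turn": 0}, {"jaw": 5, "linear": [-3.5, 4.0, 10], "turn": 0}, {"jaw": 5, "linear": [-3.5, 4.0, 10], "turn": 0}, {"jaw": 5, "linear": [-3.5, 4.0, 10], "turn": 0}]}}

```text
time: 2.32
ee_pos: [0.6335, -0.0955, 0.1509]
eef_rot: [[0.232, 0.973, 0.002], [0.973, -0.232, 0.0], [0.001, 0.001, -1.0]]
ft_force: [0.2, -0.1, 0.5]
grip_width: 0.0499
grip_force: 0.0
```

```bash
python3 -c "
from h import *
go((.6357,-.1133,.022),-1.8084+np.pi/2)"
```

```text
2.32 pos [ 0.6335 -0.0955  0.1509] z [ 0.002  0.    -1.   ] ydeg -13.4 q [-0.38  0.39  0.62  1.6  -0.24  1.22  0.05] F [ 0.2 -0.1  0.5] w 0.0499 
 lin cm [-1.69  0.61 12.89] turn 0.004
```

Call:
{"fn": "arm_command", "kwargs": {"motion": [{"jaw": 5, "linear": [-1.7, 0.6, 4], "turn": 0}, {"jaw": 5, "linear": [-1.7, 0.6, 8], "turn": 0}, {"jaw": 5, "linear": [-1.7, 0.6, 11], "turn": 0}, {"jaw": 5, "linear": [-1.7, 0.6, 12.9], "turn": 0}, {"jaw": 5, "linear": [-1.7, 0.6, 12.9], "turn": 0}, {"jaw": 5, "linear": [-1.7, 0.6, 12.9], "turn": 0}]}}

```text
time: 2.82
ee_pos: [0.636, -0.1132, 0.0223]
eef_rot: [[0.231, 0.973, 0.002], [0.973, -0.231, 0.0], [0.001, 0.002, -1.0]]
ft_force: [0.6, 0.4, 0.4]
grip_width: 0.0502
grip_force: 0.0
```

```bash
python3 -c "
from h import *
go((.6357,-.1133,.022),-1.8084+np.pi/2)"
```

```text
2.82 pos [ 0.636  -0.1132  0.0223] z [ 0.002  0.    -1.   ] ydeg -13.4 q [-0.31  0.54  0.57  1.69 -0.34  1.01  0.15] F [0.6 0.4 0.4] w 0.0502 
 lin cm [-0.02 -0.03  0.03] turn 0.004
```

Close on the fin, then lift a little.

Call:
{"fn": "arm_command", "kwargs": {"grip_force": 110, "motion": [{"jaw": 0.5, "linear": [0, 0, 0], "turn": 0}, {"jaw": 0.5, "linear": [0, 0, 0], "turn": 0}, {"jaw": 0.5, "linear": [0, 0, 0], "turn": 0}, {"jaw": 0.5, "linear": [0, 0, 0], "turn": 0}, {"jaw": 0.5, "linear": [0, 0, 0], "turn": 0}, {"jaw": 0.5, "linear": [0, 0, -0.5], "turn": 0}, {"jaw": 0.5, "linear": [0, 0, -1.5], "turn": 0}, {"jaw": 0.5, "linear": [0, 0, -3], "turn": 0}, {"jaw": 0.5, "linear": [0, 0, -3], "turn": 0}]}}

```text
time: 3.57
ee_pos: [0.6366, -0.1148, 0.0539]
eef_rot: [[0.233, 0.972, 0.005], [0.972, -0.233, -0.0], [0.001, 0.005, -1.0]]
ft_force: [1.0, 0.4, -4.8]
grip_width: 0.0127
grip_force: 109.7
```

```bash
python3 -c "
from h import *
go((.505,.02,.13))
from plant import *
f=grab_frame('side');cv2.imwrite('pics/s2.png',cv2.resize(f['pixels'][180:310,300:500],None,fx=4,fy=4,interpolation=cv2.INTER_CUBIC))"
```

```text
3.57 pos [ 0.6366 -0.1148  0.0539] z [ 0.005 -0.    -1.   ] ydeg -13.5 q [-0.32  0.5   0.59  1.67 -0.31  1.06  0.13] F [ 1.   0.4 -4.8] w 0.0127 
 lin cm [ 10.04 -15.9   -7.68] turn None
```

View pics/s2.png

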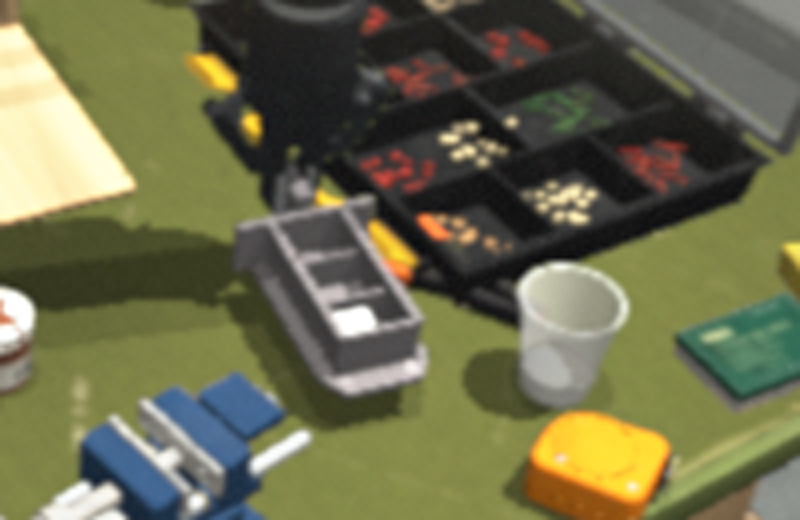

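Call:
{"fn": "arm_command", "kwargs": {"motion": [{"jaw": 0.5, "linear": [0, 0, -2], "turn": 0}, {"jaw": 0.5, "linear": [0, 0, -5], "turn": 0}, {"jaw": 0.5, "linear": [1, -1.5, -7], "turn": -0.03}, {"jaw": 0.5, "linear": [2.5, -4, -7], "turn": -0.1}, {"jaw": 0.5, "linear": [4, -6.5, -7], "turn": -0.2}, {"jaw": 0.5, "linear": [6, -9, -7], "turn": -0.3}, {"jaw": 0.5, "linear": [8, -12, -7], "turn": -0.4}, {"jaw": 0.5, "linear": [9.5, -15, -7], "turn": -0.5}, {"jaw": 0.5, "linear": [11, -17.5, -7], "turn": -0.6}, {"jaw": 0.5, "linear": [11.8, -18.5, -7], "turn": -0.7}]}}

```text
time: 4.45
ee_pos: [0.4783, 0.0465, 0.1196]
eef_rot: [[-0.455, 0.89, -0.004], [0.89, 0.455, 0.002], [0.004, -0.002, -1.0]]
ft_force: [-0.3, 1.6, -6.1]
grip_width: 0.0125
grip_force: 110.0
```

Call:
{"fn": "arm_command", "kwargs": {"motion": [{"jaw": 0.5, "linear": [0, 0, 0], "turn": -0.1}, {"jaw": 0.5, "linear": [0, 0, 0], "turn": -0.2}, {"jaw": 0.5, "linear": [0, 0, 0], "turn": -0.3}, {"jaw": 0.5, "linear": [0, 0, 0], "turn": -0.4}, {"jaw": 0.5, "linear": [0, 0, 0], "turn": -0.5}, {"jaw": 0.5, "linear": [0, 0, 0], "turn": -0.6}, {"jaw": 0.5, "linear": [0, 0, 0], "turn": -0.7}, {"jaw": 0.5, "linear": [0, 0, 0], "turn": -0.8}, {"jaw": 0.5, "linear": [0, 0, 0], "turn": -0.9}, {"jaw": 0.5, "linear": [0, 0, 0], "turn": -1.0}]}}

```text
time: 5.28
ee_pos: [0.4816, 0.0431, 0.12]
eef_rot: [[-0.995, 0.101, -0.001], [0.101, 0.995, -0.0], [0.001, -0.0, -1.0]]
ft_force: [2.0, -0.3, -4.5]
grip_width: 0.0123
grip_force: 111.8
```

```bash
python3 -c "
from h import *
go((.484,.043,.12),.919+np.pi/2)"
```

```text
5.28 pos [0.4816 0.0431 0.12  ] z [-0.001 -0.    -1.   ] ydeg 84.2 q [-0.57  0.05  0.44  2.   -0.02  1.09  1.35] F [ 2.  -0.3 -4.5] w 0.0123 
 lin cm [-0.24  0.02 -0.  ] turn -1.02
```

Call:
{"fn": "arm_command", "kwargs": {"motion": [{"jaw": 0.5, "linear": [-0.2, 0, 0], "turn": -0.1}, {"jaw": 0.5, "linear": [-0.2, 0, 0], "turn": -0.2}, {"jaw": 0.5, "linear": [-0.2, 0, 0], "turn": -0.3}, {"jaw": 0.5, "linear": [-0.2, 0, 0], "turn": -0.4}, {"jaw": 0.5, "linear": [-0.2, 0, 0], "turn": -0.5}, {"jaw": 0.5, "linear": [-0.2, 0, 0], "turn": -0.6}, {"jaw": 0.5, "linear": [-0.2, 0, 0], "turn": -0.7}, {"jaw": 0.5, "linear": [-0.2, 0, 0], "turn": -0.8}, {"jaw": 0.5, "linear": [-0.2, 0, 0], "turn": -0.9}, {"jaw": 0.5, "linear": [-0.2, 0, 0], "turn": -1.0}]}}

```text
time: 6.12
ee_pos: [0.4836, 0.0427, 0.12]
eef_rot: [[-0.623, -0.783, -0.001], [-0.783, 0.623, -0.001], [0.001, 0.0, -1.0]]
ft_force: [-1.1, -1.8, -7.4]
grip_width: 0.0124
grip_force: 111.5
```

```bash
python3 -c "
from h import *
from plant import *
grab_frame('top');grab_frame('top')
go((.484,.043,.03),.919+np.pi/2)
s=sense();f=grab_frame('wrist');cv2.imwrite('pics/w2.png',f['pixels'])
np.savez('pics/w2.npz',K=f['mtx'],H=f['hand_eye'],p=s['ee_pos'],R=s['eef_rot'])
a=f['pixels']
b=grab_frame('side')['pixels'][120:320,230:430]
cv2.imwrite('pics/w2.png',np.hstack([cv2.resize(a,(640,400))[:,0:400],cv2.resize(b,(400,400))]))
cv2.imwrite('pics/w2full.png',a)"
```

```text
6.22 pos [0.4836 0.0429 0.1199] z [-0.001 -0.001 -1.   ] ydeg 141.2 q [-0.54  0.06  0.41  2.   -0.02  1.09  2.35] F [-0.  -0.9 -8. ] w 0.0123 
 lin cm [-0.05 -0.03  8.99] turn -0.025
```

View pics/w2.png

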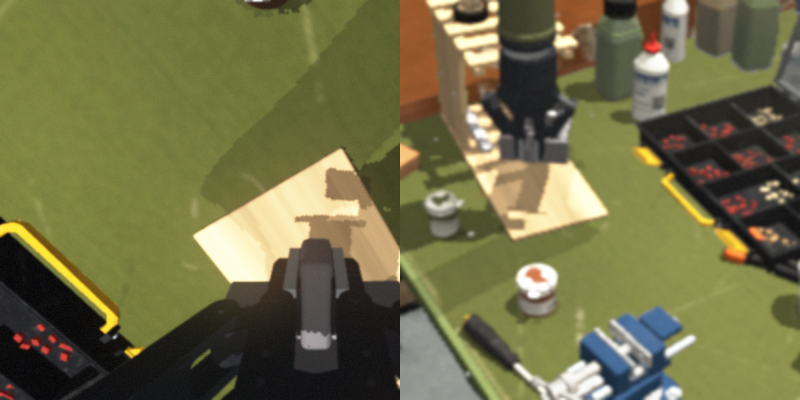

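Call:
{"fn": "arm_command", "kwargs": {"motion": [{"jaw": 0.5, "linear": [0, 0, 2], "turn": 0}, {"jaw": 0.5, "linear": [0, 0, 4.5], "turn": 0}, {"jaw": 0.5, "linear": [0, 0, 7], "turn": 0}, {"jaw": 0.5, "linear": [0, 0, 8], "turn": 0}, {"jaw": 0.5, "linear": [0, 0, 8.6], "turn": 0}, {"jaw": 0.5, "linear": [0, 0, 8.9], "turn": 0}, {"jaw": 0.5, "linear": [0, 0, 8.9], "turn": 0}]}}

```text
time: 6.9
ee_pos: [0.4849, 0.0434, 0.032]
eef_rot: [[-0.627, -0.779, 0.001], [-0.779, 0.627, 0.0], [-0.001, -0.0, -1.0]]
ft_force: [-0.5, -1.0, -6.2]
grip_width: 0.0126
grip_force: 113.5
```

```bash
python3 -c "
from h import *
go((.484,.043,.03))"
```

```text
6.9 pos [0.4849 0.0434 0.032 ] z [ 0.001  0.    -1.   ] ydeg 141.2 q [-0.52  0.18  0.41  2.07 -0.09  0.9   2.4 ] F [-0.5 -1.  -6.2] w 0.0126 
 lin cm [0.09 0.04 0.2 ] turn None
```

Call:
{"fn": "arm_command", "kwargs": {"motion": [{"jaw": 0.5, "linear": [0, 0, 0.2], "turn": 0}, {"jaw": 0.5, "linear": [0, 0, 0.2], "turn": 0}, {"jaw": 5, "linear": [0, 0, 0.2], "turn": 0}, {"jaw": 5, "linear": [0, 0, 0.2], "turn": 0}, {"jaw": 5, "linear": [0, 0, 0.2], "turn": 0}, {"jaw": 5, "linear": [0, 0, 0.2], "turn": 0}, {"jaw": 5, "linear": [0, 0, -3], "turn": 0}, {"jaw": 5, "linear": [0, 0, -7], "turn": 0}, {"jaw": 5, "linear": [0, 0, -9], "turn": 0}]}}

```text
time: 7.65
ee_pos: [0.4861, 0.0435, 0.1251]
eef_rot: [[-0.626, -0.779, 0.005], [-0.779, 0.626, 0.001], [-0.004, -0.003, -1.0]]
ft_force: [1.3, 0.5, -0.1]
grip_width: 0.0503
grip_force: 0.0
```

Call:
{"fn": "arm_command", "kwargs": {"motion": [{"jaw": 5, "linear": [0, 0, 0], "turn": 0.1}, {"jaw": 5, "linear": [0, 0, 0], "turn": 1.2}, {"jaw": 5, "linear": [0, 0, 0], "turn": 1.2}, {"jaw": 5, "linear": [0, 0, 0], "turn": 1.2}, {"jaw": 5, "linear": [0, 0, 0], "turn": 1.2}, {"jaw": 5, "linear": [0, 0, 0], "turn": 1.2}, {"jaw": 5, "linear": [0, 0, 0], "turn": 1.2}, {"jaw": 5, "linear": [0, 0, 0], "turn": 1.2}, {"jaw": 5, "linear": [0, 0, 0], "turn": 1.2}, {"jaw": 5, "linear": [0, 0, 0], "turn": 1.2}]}}

```text
time: 8.48
ee_pos: [0.4844, 0.0435, 0.1215]
eef_rot: [[-0.952, 0.307, 0.001], [0.307, 0.952, 0.0], [-0.0, 0.0, -1.0]]
ft_force: [-0.5, -0.3, -0.3]
grip_width: 0.0499
grip_force: 0.0
```

Call:
{"fn": "arm_command", "kwargs": {"motion": [{"jaw": 5, "linear": [0, 0, 0], "turn": 1.2}, {"jaw": 5, "linear": [0, 0, 0], "turn": 1.2}, {"jaw": 5, "linear": [0, 0, 0], "turn": 1.2}, {"jaw": 5, "linear": [0, 0, 0], "turn": 1.2}, {"jaw": 5, "linear": [0, 0, 0], "turn": 1.2}, {"jaw": 5, "linear": [0, 0, 0], "turn": 1.2}, {"jaw": 5, "linear": [0, 0, 0], "turn": 1.2}, {"jaw": 5, "linear": [0, 0, 0], "turn": 1.2}, {"jaw": 5, "linear": [0, 0, 0], "turn": 1.2}, {"jaw": 5, "linear": [0, 0, 0], "turn": 1.2}]}}

```text
time: 9.32
ee_pos: [0.4844, 0.0435, 0.1215]
eef_rot: [[-0.059, 0.998, 0.001], [0.998, 0.059, 0.0], [0.0, 0.001, -1.0]]
ft_force: [-1.2, 0.7, 0.1]
grip_width: 0.0502
grip_force: 0.0
```

```bash
python3 -c "
from h import *
go((.4849,.0434,.11),np.radians(141.2-180))"
```

```text
9.32 pos [0.4844 0.0435 0.1215] z [ 0.001  0.    -1.   ] ydeg 3.4 q [-0.62  0.05  0.49  2.   -0.03  1.09 -0.06] F [-1.2  0.7  0.1] w 0.0502 
 lin cm [-0.01  0.05  1.15] turn 0.736
```

Call:
{"fn": "arm_command", "kwargs": {"motion": [{"jaw": 5, "linear": [0, 0, 0], "turn": 0.736}, {"jaw": 5, "linear": [0, 0, 0], "turn": 0.736}, {"jaw": 5, "linear": [0, 0, 0], "turn": 0.736}, {"jaw": 5, "linear": [0, 0, 0], "turn": 0.736}, {"jaw": 5, "linear": [0, 0, 0], "turn": 0.736}, {"jaw": 5, "linear": [0, 0, 0], "turn": 0.736}, {"jaw": 5, "linear": [0, 0, 0], "turn": 0.736}]}}

```text
time: 9.9
ee_pos: [0.4844, 0.0435, 0.1215]
eef_rot: [[0.624, 0.781, 0.001], [0.781, -0.624, 0.0], [0.001, 0.0, -1.0]]
ft_force: [0.2, -0.5, 0.8]
grip_width: 0.05
grip_force: 0.0
```

```bash
python3 -c "
from h import *
from plant import *
go((.4849,.0434,.03),np.radians(141.2-180))
s=sense();f=grab_frame('wrist');cv2.imwrite('pics/w3.png',f['pixels'])
np.savez('pics/w3.npz',K=f['mtx'],H=f['hand_eye'],p=s['ee_pos'],R=s['eef_rot'])"
```

```text
9.9 pos [0.4844 0.0435 0.1215] z [ 0.001  0.    -1.   ] ydeg -38.6 q [-0.64  0.05  0.51  2.   -0.03  1.09 -0.79] F [ 0.2 -0.5  0.8] w 0.05 
 lin cm [0.02 0.04 9.15] turn 0.003
```

View pics/w3.png

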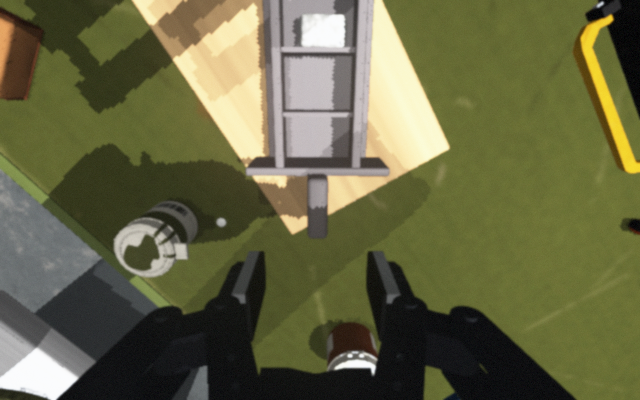

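```bash
python3 -c "
from h import *
addw('w3')
h=np.pi/2
b=[('w3',(-210,-75,8),(449,148)),('w3',(-210,75,8),(294,234))]
fit(b,[.55,.22,1.44],0)
fit(b+[('top',(-210,-75,8),c1(319,193)),('top',(-210,75,8),c1(297,386)),('top',(-75,-82,212),c1(82,96)),('top',(-75,82,212),c1(45,357))],[.55,.22,1.44],0)
p=fit([('w3',(-71,50,40),(248,174)),('w3',(-71,-50,40),(388,174)),('w3',(-113,0,54),(318,237))],[.55,.12,.9],.008)
print(Rz(p[2])@[-.097,0,0]+[p[0],p[1],0])
"
```

```text
[0.54536768 0.22353556 1.43454488] [[1.6, -0.4], [-2.4, 0.8]]
[0.54641708 0.22377073 1.43123369] [[1.9, -0.8], [-2.5, 0.1], [0.6, 0.4], [0.0, 0.1], [0.8, 1.3], [0.5, 0.1]]
[0.54566246 0.11843618 0.89683964] [[-2.2, -0.2], [2.2, -0.2], [-0.0, 0.6]]
[0.48512647 0.04264441 0.        ]
```

Call:
{"fn": "arm_command", "kwargs": {"motion": [{"jaw": 5, "linear": [0, 0, 4], "turn": 0}, {"jaw": 5, "linear": [0, 0, 7], "turn": 0}, {"jaw": 5, "linear": [0, 0, 9.1], "turn": 0}, {"jaw": 5, "linear": [0, 0, 9.1], "turn": 0}, {"jaw": 5, "linear": [0, 0, 9.1], "turn": 0}, {"jaw": 0.5, "linear": [0, 0, 9.1], "turn": 0}, {"jaw": 0.5, "linear": [0, 0, 9.1], "turn": 0}, {"jaw": 0.5, "linear": [0, 0, 9.1], "turn": 0}, {"jaw": 0.5, "linear": [0, 0, 9.1], "turn": 0}, {"jaw": 0.5, "linear": [0, 0, 9.1], "turn": 0}]}}

```text
time: 10.78
ee_pos: [0.4859, 0.0436, 0.0322]
eef_rot: [[0.622, 0.783, 0.003], [0.783, -0.622, 0.001], [0.003, 0.002, -1.0]]
ft_force: [-0.5, 0.3, 6.4]
grip_width: 0.0126
grip_force: 107.5
```

```bash
python3 -c "
from h import *
go((.5194,.0306,.045),1.434-np.pi/2)"
```

```text
10.78 pos [0.4859 0.0436 0.0322] z [ 0.003  0.001 -1.   ] ydeg -38.4 q [-0.62  0.19  0.51  2.08 -0.12  0.9  -0.71] F [-0.5  0.3  6.4] w 0.0126 
 lin cm [ 1.06  3.44 -1.27] turn -0.534
```

Call:
{"fn": "arm_command", "kwargs": {"motion": [{"jaw": 0.5, "linear": [0, 0, -0.8], "turn": 0}, {"jaw": 0.5, "linear": [0, 0, -1.6], "turn": 0}, {"jaw": 0.5, "linear": [0.2, 0.7, -1.6], "turn": -0.1}, {"jaw": 0.5, "linear": [0.4, 1.4, -1.6], "turn": -0.2}, {"jaw": 0.5, "linear": [0.6, 2.1, -1.6], "turn": -0.3}, {"jaw": 0.5, "linear": [0.8, 2.8, -1.6], "turn": -0.4}, {"jaw": 0.5, "linear": [1, 3.4, -1.6], "turn": -0.5}, {"jaw": 0.5, "linear": [1.05, 3.45, -1.6], "turn": -0.535}, {"jaw": 0.5, "linear": [1.05, 3.45, -1.6], "turn": -0.535}, {"jaw": 0.5, "linear": [1.05, 3.45, -1.6], "turn": -0.535}]}}

```text
time: 11.62
ee_pos: [0.5174, 0.0301, 0.0465]
eef_rot: [[0.137, 0.991, -0.001], [0.991, -0.137, -0.0], [-0.0, -0.001, -1.0]]
ft_force: [-0.2, 0.4, -3.4]
grip_width: 0.012
grip_force: 109.2
```

```bash
python3 -c "
from h import *
from plant import *
go((.5194,.0306,.0325),1.434-np.pi/2)
s=sense();f=grab_frame('wrist');cv2.imwrite('pics/w4.png',f['pixels'])
np.savez('pics/w4.npz',K=f['mtx'],H=f['hand_eye'],p=s['ee_pos'],R=s['eef_rot'])"
```

```text
11.62 pos [0.5174 0.0301 0.0465] z [-0.001 -0.    -1.   ] ydeg -7.9 q [-0.53  0.23  0.46  1.99 -0.13  0.95 -0.14] F [-0.2  0.4 -3.4] w 0.012 
 lin cm [0.08 0.19 1.4 ] turn -0.0
```

View pics/w4.png

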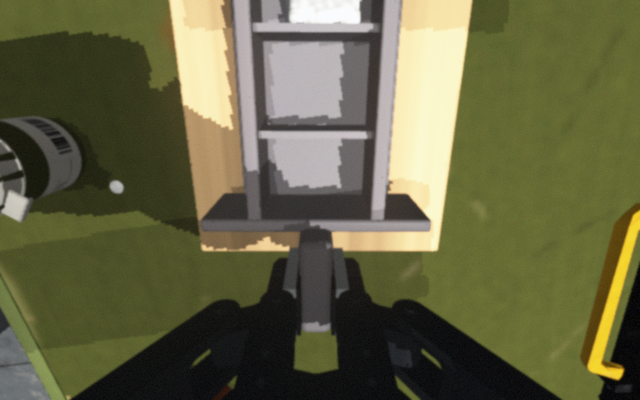

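Call:
{"fn": "arm_command", "kwargs": {"motion": [{"jaw": 0.5, "linear": [0, 0.22, 0.5], "turn": 0}, {"jaw": 0.5, "linear": [0, 0.22, 1.0], "turn": 0}, {"jaw": 0.5, "linear": [0, 0.22, 1.35], "turn": 0}, {"jaw": 0.5, "linear": [0, 0.22, 1.35], "turn": 0}, {"jaw": 0.5, "linear": [0.8, 0.22, 1.35], "turn": 0}, {"jaw": 0.5, "linear": [1.6, 0.22, 1.35], "turn": 0}, {"jaw": 0.5, "linear": [2.4, 0.22, 1.35], "turn": 0}, {"jaw": 0.5, "linear": [3.2, 0.22, 1.35], "turn": 0}, {"jaw": 0.5, "linear": [4.0, 0.22, 1.35], "turn": 0}, {"jaw": 0.5, "linear": [4.0, 0.22, 1.35], "turn": 0}]}}

```text
time: 12.5
ee_pos: [0.5257, 0.0729, 0.0328]
eef_rot: [[0.132, 0.991, 0.0], [0.991, -0.132, 0.002], [0.002, 0.0, -1.0]]
ft_force: [-0.0, 0.4, -2.9]
grip_width: 0.0125
grip_force: 109.1
```

```bash
cat >>h.py <<'E'
def rk():
    from plant import sense
    s=sense();v=Rz(-1.434)@(np.array(s["ee_pos"])-[.546,.2238,0]);print("TCP in rack mm",np.round(v*1000,1))
E
python3 -c "
from h import *
rk();go((.5276,.09,.0325),1.434-np.pi/2)"
```

```text
TCP in rack mm [-152.3   -0.4   32.8]
12.5 pos [0.5257 0.0729 0.0328] z [ 0.     0.002 -1.   ] ydeg -7.6 q [-0.57  0.27  0.43  1.97 -0.14  0.93 -0.2 ] F [-0.   0.4 -2.9] w 0.0125 
 lin cm [ 1.72 -0.04  0.04] turn 0.004
```

Call:
{"fn": "arm_command", "kwargs": {"motion": [{"jaw": 0.5, "linear": [0.5, 0, 0], "turn": 0}, {"jaw": 0.5, "linear": [1, 0, 0], "turn": 0}, {"jaw": 0.5, "linear": [1.5, 0, 0], "turn": 0}, {"jaw": 0.5, "linear": [2, 0, 0], "turn": 0}, {"jaw": 0.5, "linear": [2.3, 0, 0], "turn": 0}, {"jaw": 0.5, "linear": [2.3, 0, 0], "turn": 0}]}}

```text
time: 13.0
ee_pos: [0.5287, 0.0936, 0.0329]
eef_rot: [[0.134, 0.991, 0.0], [0.991, -0.134, 0.001], [0.001, 0.0, -1.0]]
ft_force: [-0.4, -0.4, -3.3]
grip_width: 0.0122
grip_force: 109.2
```

```bash
python3 -c "
from h import *
rk();go((.5276,.09,.0325),1.434-np.pi/2)"
```

```text
TCP in rack mm [-131.3   -0.6   32.9]
13.0 pos [0.5287 0.0936 0.0329] z [ 0.     0.001 -1.   ] ydeg -7.7 q [-0.6   0.28  0.42  1.96 -0.14  0.93 -0.24] F [-0.4 -0.4 -3.3] w 0.0122 
 lin cm [-0.37 -0.06  0.04] turn 0.002
```

Call:
{"fn": "arm_command", "kwargs": {"motion": [{"jaw": 0.5, "linear": [0, 0, 0.05], "turn": 0}, {"jaw": 4, "linear": [0, 0, 0.05], "turn": 0}, {"jaw": 4, "linear": [0, 0, 0.05], "turn": 0}, {"jaw": 4, "linear": [0, 0, 0.05], "turn": 0}, {"jaw": 4, "linear": [0, 0, 0.05], "turn": 0}, {"jaw": 4, "linear": [0, 0, -3], "turn": 0}, {"jaw": 4, "linear": [0, 0, -7], "turn": 0}, {"jaw": 4, "linear": [-5, 0, -11], "turn": 0}, {"jaw": 4, "linear": [-8, 0, -15], "turn": 0}, {"jaw": 4, "linear": [-8, 0, -19], "turn": 0}]}}

```text
time: 13.83
ee_pos: [0.5169, 0.016, 0.2002]
eef_rot: [[0.14, 0.99, -0.003], [0.99, -0.14, -0.002], [-0.002, -0.002, -1.0]]
ft_force: [1.3, 0.1, 0.1]
grip_width: 0.0401
grip_force: 0.0
```

```bash
python3 -c "
from h import *
rk();go((.42,.2,.38),np.pi/2);go((.1,.75,.45))"
```

```text
TCP in rack mm [-209.8    0.5  200.2]
13.83 pos [0.5169 0.016  0.2002] z [-0.003 -0.002 -1.   ] ydeg -8.0 q [-0.56  0.05  0.5   1.83 -0.02  1.26 -0.2 ] F [1.3 0.1 0.1] w 0.0401 
 lin cm [ 16.83 -12.21 -17.99] turn -1.711
13.83 pos [0.5169 0.016  0.2002] z [-0.003 -0.002 -1.   ] ydeg -8.0 q [-0.56  0.05  0.5   1.83 -0.02  1.26 -0.2 ] F [1.3 0.1 0.1] w 0.0401 
 lin cm [ 66.81 -51.59 -25.01] turn None
```

Call:
{"fn": "arm_command", "kwargs": {"motion": [{"jaw": 4, "linear": [0, -2, -4], "turn": 0}, {"jaw": 4, "linear": [0, -4, -8], "turn": 0}, {"jaw": 4, "linear": [2, -6, -12], "turn": 0}, {"jaw": 4, "linear": [4, -9, -15], "turn": 0}, {"jaw": 4, "linear": [6.5, -12, -18], "turn": 0}, {"jaw": 4, "linear": [9.5, -15, -20], "turn": 0}, {"jaw": 4, "linear": [12.5, -18, -20], "turn": 0}, {"jaw": 4, "linear": [15.5, -20, -20], "turn": 0}, {"jaw": 4, "linear": [18, -23, -20], "turn": 0}, {"jaw": 4, "linear": [22, -25, -20], "turn": 0}]}}

```text
time: 14.67
ee_pos: [0.3077, 0.2537, 0.4012]
eef_rot: [[0.136, 0.991, 0.002], [0.991, -0.136, 0.002], [0.002, 0.002, -1.0]]
ft_force: [1.2, 0.4, -0.3]
grip_width: 0.0403
grip_force: 0.0
```

```bash
python3 -c "
from h import *
go((.1,.65,.45))"
```

```text
14.67 pos [0.3077 0.2537 0.4012] z [ 0.002  0.002 -1.   ] ydeg -7.8 q [-0.79 -0.25  0.02  1.7   0.01  1.68 -0.9 ] F [ 1.2  0.4 -0.3] w 0.0403 
 lin cm [ 36.45 -25.96  -4.84] turn None
```

Call:
{"fn": "arm_command", "kwargs": {"motion": [{"jaw": 4, "linear": [36, -26, -5], "turn": 0}, {"jaw": 4, "linear": [36, -26, -5], "turn": 0}, {"jaw": 4, "linear": [36, -26, -5], "turn": 0}, {"jaw": 4, "linear": [36, -26, -5], "turn": 0}, {"jaw": 4, "linear": [36, -26, -5], "turn": 0}, {"jaw": 4, "linear": [36, -26, -5], "turn": 0}, {"jaw": 4, "linear": [36, -26, -5], "turn": 0}, {"jaw": 4, "linear": [36, -26, -5], "turn": 0}, {"jaw": 4, "linear": [36, -26, -5], "turn": 0}, {"jaw": 4, "linear": [36, -26, -5], "turn": 0}]}}

```text
time: 15.5
ee_pos: [0.1143, 0.6197, 0.4467]
eef_rot: [[0.137, 0.991, 0.0], [0.991, -0.137, 0.001], [0.001, 0.0, -1.0]]
ft_force: [0.4, 0.7, 0.5]
grip_width: 0.0401
grip_force: 0.0
```

Call:
{"fn": "arm_command", "kwargs": {"motion": [{"jaw": 4, "linear": [40, 0, -10], "turn": 0}, {"jaw": 4, "linear": [40, 0, -10], "turn": 0}, {"jaw": 4, "linear": [40, 0, -10], "turn": 0}, {"jaw": 4, "linear": [40, 0, -10], "turn": 0}, {"jaw": 4, "linear": [40, 0, -10], "turn": 0}, {"jaw": 4, "linear": [40, 0, -10], "turn": 0}, {"jaw": 4, "linear": [40, 0, -10], "turn": 0}, {"jaw": 4, "linear": [40, 0, -10], "turn": 0}]}}

```text
time: 16.17
ee_pos: [0.1518, 0.8112, 0.4357]
eef_rot: [[0.134, 0.991, 0.011], [0.99, -0.134, 0.035], [0.036, 0.006, -0.999]]
ft_force: [0.4, 0.7, 0.2]
grip_width: 0.0397
grip_force: 0.0
```

```bash
python3 -c "
from h import *
go((.1,.65,.45))"
```

```text
16.17 pos [0.1518 0.8112 0.4357] z [ 0.011  0.035 -0.999] ydeg -7.7 q [-1.46  0.91  0.37  0.16 -0.33  2.05 -1.52] F [0.4 0.7 0.2] w 0.0397 
 lin cm [-16.6   -2.96  -2.04] turn None
```

Call:
{"fn": "arm_command", "kwargs": {"motion": [{"jaw": 4, "linear": [40, 0, -10], "turn": 0}, {"jaw": 4, "linear": [40, 0, -10], "turn": 0}, {"jaw": 4, "linear": [40, 0, -10], "turn": 0}, {"jaw": 4, "linear": [40, 0, -10], "turn": 0}, {"jaw": 4, "linear": [40, 0, -10], "turn": 0}, {"jaw": 4, "linear": [40, 0, -10], "turn": 0}]}}

```text
time: 16.67
ee_pos: [0.1497, 0.8385, 0.4151]
eef_rot: [[0.131, 0.991, 0.005], [0.989, -0.131, 0.063], [0.064, -0.003, -0.998]]
ft_force: [1.2, -0.8, -0.2]
grip_width: 0.0399
grip_force: 0.0
```

```bash
python3 -c "
from h import *
go((.1,.65,.45))"
```

```text
16.67 pos [0.1497 0.8385 0.4151] z [ 0.005  0.063 -0.998] ydeg -7.5 q [-1.45  1.01  1.24  0.06 -1.22  2.05 -1.52] F [ 1.2 -0.8 -0.2] w 0.0399 
 lin cm [-19.08  -2.46  -4.7 ] turn None
```

Call:
{"fn": "arm_command", "kwargs": {"motion": [{"jaw": 4, "linear": [35, 0, -50], "turn": 0}, {"jaw": 4, "linear": [35, 0, -50], "turn": 0}, {"jaw": 4, "linear": [35, 0, -50], "turn": 0}, {"jaw": 4, "linear": [35, 0, -50], "turn": 0}, {"jaw": 4, "linear": [35, 0, -50], "turn": 0}, {"jaw": 4, "linear": [35, 0, -50], "turn": 0}, {"jaw": 4, "linear": [35, 0, -50], "turn": 0}, {"jaw": 4, "linear": [35, 0, -50], "turn": 0}]}}

```text
time: 17.33
ee_pos: [0.1445, 0.8216, 0.4742]
eef_rot: [[0.134, 0.991, 0.021], [0.983, -0.135, 0.122], [0.123, 0.005, -0.992]]
ft_force: [-0.4, -0.9, -0.6]
grip_width: 0.0403
grip_force: 0.0
```

```bash
python3 -c "
from h import *
go((.1,.65,.45))"
```

```text
17.33 pos [0.1445 0.8216 0.4742] z [ 0.021  0.122 -0.992] ydeg -7.8 q [-1.44  0.91  0.43  0.06 -0.41  2.05 -1.55] F [-0.4 -0.9 -0.6] w 0.0403 
 lin cm [-17.77  -2.1    0.22] turn None
```

Call:
{"fn": "arm_command", "kwargs": {"motion": [{"jaw": 4, "linear": [20, 0, -70], "turn": 0}, {"jaw": 4, "linear": [20, 0, -70], "turn": 0}, {"jaw": 4, "linear": [20, 0, -70], "turn": 0}, {"jaw": 4, "linear": [20, 0, -70], "turn": 0}, {"jaw": 4, "linear": [20, 0, -70], "turn": 0}, {"jaw": 4, "linear": [20, 0, -70], "turn": 0}, {"jaw": 4, "linear": [20, 0, -70], "turn": 0}, {"jaw": 4, "linear": [20, 0, -70], "turn": 0}, {"jaw": 4, "linear": [20, 0, -70], "turn": 0}, {"jaw": 4, "linear": [20, 0, -70], "turn": 0}]}}

```text
time: 18.17
ee_pos: [0.1382, 0.8023, 0.5386]
eef_rot: [[0.132, 0.991, 0.033], [0.971, -0.136, 0.198], [0.2, 0.006, -0.98]]
ft_force: [0.2, -0.4, -0.6]
grip_width: 0.0403
grip_force: 0.0
```

Call:
{"fn": "arm_command", "kwargs": {"motion": [{"jaw": 4, "linear": [20, 0, -70], "turn": 0}, {"jaw": 4, "linear": [20, 0, -70], "turn": 0}, {"jaw": 4, "linear": [20, 0, -70], "turn": 0}, {"jaw": 4, "linear": [20, 0, -70], "turn": 0}, {"jaw": 4, "linear": [20, 0, -70], "turn": 0}, {"jaw": 4, "linear": [20, 0, -70], "turn": 0}, {"jaw": 4, "linear": [20, 0, -70], "turn": 0}, {"jaw": 4, "linear": [20, 0, -70], "turn": 0}, {"jaw": 4, "linear": [20, 0, -70], "turn": 0}, {"jaw": 4, "linear": [20, 0, -70], "turn": 0}]}}

```text
time: 19.0
ee_pos: [0.1314, 0.7765, 0.6047]
eef_rot: [[0.129, 0.991, 0.045], [0.951, -0.136, 0.277], [0.281, 0.007, -0.96]]
ft_force: [-0.7, -0.2, -0.3]
grip_width: 0.0402
grip_force: 0.0
```

```bash
python3 -c "
from h import *
go((.1,.65,.45))"
```

```text
19.0 pos [0.1314 0.7765 0.6047] z [ 0.045  0.277 -0.96 ] ydeg -7.8 q [-1.46  0.75  0.4   0.06 -0.38  2.05 -1.56] F [-0.7 -0.2 -0.3] w 0.0402 
 lin cm [-16.78  -1.49  11.21] turn None
```

Call:
{"fn": "arm_command", "kwargs": {"motion": [{"jaw": 4, "linear": [20, 0, -70], "turn": 0}, {"jaw": 4, "linear": [20, 0, -70], "turn": 0}, {"jaw": 4, "linear": [20, 0, -70], "turn": 0}, {"jaw": 4, "linear": [20, 0, -70], "turn": 0}, {"jaw": 4, "linear": [20, 0, -70], "turn": 0}, {"jaw": 4, "linear": [20, 0, -70], "turn": 0}, {"jaw": 4, "linear": [20, 0, -70], "turn": 0}, {"jaw": 4, "linear": [20, 0, -70], "turn": 0}, {"jaw": 4, "linear": [20, 0, -70], "turn": 0}, {"jaw": 4, "linear": [20, 0, -70], "turn": 0}]}}

```text
time: 19.83
ee_pos: [0.1245, 0.7454, 0.6683]
eef_rot: [[0.125, 0.991, 0.057], [0.925, -0.137, 0.354], [0.359, 0.008, -0.933]]
ft_force: [0.3, 0.5, -0.2]
grip_width: 0.0401
grip_force: 0.0
```

Call:
{"fn": "arm_command", "kwargs": {"motion": [{"jaw": 4, "linear": [20, 0, -70], "turn": 0}, {"jaw": 4, "linear": [20, 0, -70], "turn": 0}, {"jaw": 4, "linear": [20, 0, -70], "turn": 0}, {"jaw": 4, "linear": [20, 0, -70], "turn": 0}, {"jaw": 4, "linear": [20, 0, -70], "turn": 0}, {"jaw": 4, "linear": [20, 0, -70], "turn": 0}, {"jaw": 4, "linear": [20, 0, -70], "turn": 0}, {"jaw": 4, "linear": [20, 0, -70], "turn": 0}, {"jaw": 4, "linear": [20, 0, -70], "turn": 0}, {"jaw": 4, "linear": [20, 0, -70], "turn": 0}]}}

```text
time: 20.67
ee_pos: [0.1175, 0.709, 0.7291]
eef_rot: [[0.12, 0.991, 0.068], [0.893, -0.137, 0.429], [0.434, 0.009, -0.901]]
ft_force: [0.2, 0.4, -0.1]
grip_width: 0.0399
grip_force: 0.0
```

Call:
{"fn": "arm_command", "kwargs": {"motion": [{"jaw": 4, "linear": [20, 0, -70], "turn": 0}, {"jaw": 4, "linear": [20, 0, -70], "turn": 0}, {"jaw": 4, "linear": [20, 0, -70], "turn": 0}, {"jaw": 4, "linear": [20, 0, -70], "turn": 0}, {"jaw": 4, "linear": [20, 0, -70], "turn": 0}, {"jaw": 4, "linear": [20, 0, -70], "turn": 0}, {"jaw": 4, "linear": [20, 0, -70], "turn": 0}, {"jaw": 4, "linear": [20, 0, -70], "turn": 0}, {"jaw": 4, "linear": [20, 0, -70], "turn": 0}, {"jaw": 4, "linear": [20, 0, -70], "turn": 0}]}}

```text
time: 21.5
ee_pos: [0.1106, 0.6678, 0.7866]
eef_rot: [[0.114, 0.99, 0.078], [0.854, -0.137, 0.501], [0.507, 0.01, -0.862]]
ft_force: [0.0, -0.5, -0.4]
grip_width: 0.0398
grip_force: 0.0
```

```bash
python3 -c "
from h import *
go((.3,.3,.45))"
```

```text
21.5 pos [0.1106 0.6678 0.7866] z [ 0.078  0.501 -0.862] ydeg -7.9 q [-1.48  0.5   0.42  0.06 -0.37  2.05 -1.56] F [ 0.  -0.5 -0.4] w 0.0398 
 lin cm [-46.34  23.49  12.05] turn None
```

Call:
{"fn": "arm_command", "kwargs": {"motion": [{"jaw": 4, "linear": [20, 0, -70], "turn": 0}, {"jaw": 4, "linear": [20, 0, -70], "turn": 0}, {"jaw": 4, "linear": [20, 0, -70], "turn": 0}, {"jaw": 4, "linear": [20, 0, -70], "turn": 0}, {"jaw": 4, "linear": [20, 0, -70], "turn": 0}, {"jaw": 4, "linear": [20, 0, -70], "turn": 0}, {"jaw": 4, "linear": [20, 0, -70], "turn": 0}, {"jaw": 4, "linear": [20, 0, -70], "turn": 0}, {"jaw": 4, "linear": [20, 0, -70], "turn": 0}, {"jaw": 4, "linear": [20, 0, -70], "turn": 0}]}}

```text
time: 22.33
ee_pos: [0.1039, 0.6219, 0.8404]
eef_rot: [[0.107, 0.99, 0.087], [0.81, -0.138, 0.57], [0.576, 0.01, -0.817]]
ft_force: [1.2, -0.0, -0.2]
grip_width: 0.04
grip_force: 0.0
```

Call:
{"fn": "arm_command", "kwargs": {"motion": [{"jaw": 4, "linear": [20, 0, -70], "turn": 0}, {"jaw": 4, "linear": [20, 0, -70], "turn": 0}, {"jaw": 4, "linear": [20, 0, -70], "turn": 0}, {"jaw": 4, "linear": [20, 0, -70], "turn": 0}, {"jaw": 4, "linear": [20, 0, -70], "turn": 0}, {"jaw": 4, "linear": [20, 0, -70], "turn": 0}, {"jaw": 4, "linear": [20, 0, -70], "turn": 0}, {"jaw": 4, "linear": [20, 0, -70], "turn": 0}]}}

```text
time: 23.0
ee_pos: [0.0974, 0.5725, 0.8896]
eef_rot: [[0.099, 0.99, 0.096], [0.761, -0.138, 0.634], [0.641, 0.01, -0.768]]
ft_force: [-0.0, -0.2, -0.3]
grip_width: 0.0403
grip_force: 0.0
```

```bash
python3 -c "
from h import *
go((.3,.45,.55));go((.37,.2,.45))"
```

```text
23.0 pos [0.0974 0.5725 0.8896] z [ 0.096  0.634 -0.768] ydeg -7.9 q [-1.5   0.34  0.43  0.06 -0.36  2.05 -1.56] F [-0.  -0.2 -0.3] w 0.0403 
 lin cm [-29.07  21.41  20.25] turn None
23.0 pos [0.0974 0.5725 0.8896] z [ 0.096  0.634 -0.768] ydeg -7.9 q [-1.5   0.34  0.43  0.06 -0.36  2.05 -1.56] F [-0.  -0.2 -0.3] w 0.0403 
 lin cm [-53.82  31.68  12.76] turn None
```

Call:
{"fn": "arm_command", "kwargs": {"motion": [{"jaw": 4, "linear": [-29, 21, 20], "turn": 0}, {"jaw": 4, "linear": [-29, 21, 20], "turn": 0}, {"jaw": 4, "linear": [-29, 21, 20], "turn": 0}, {"jaw": 4, "linear": [-29, 21, 20], "turn": 0}, {"jaw": 4, "linear": [-29, 21, 20], "turn": 0}, {"jaw": 4, "linear": [-29, 21, 20], "turn": 0}, {"jaw": 4, "linear": [-29, 21, 20], "turn": 0}, {"jaw": 4, "linear": [-29, 21, 20], "turn": 0}, {"jaw": 4, "linear": [-29, 21, 20], "turn": 0}, {"jaw": 4, "linear": [-29, 21, 20], "turn": 0}]}}

```text
time: 23.83
ee_pos: [0.2189, 0.4911, 0.6776]
eef_rot: [[0.094, 0.991, 0.094], [0.764, -0.132, 0.631], [0.638, 0.012, -0.77]]
ft_force: [0.8, -0.6, 0.2]
grip_width: 0.0402
grip_force: 0.0
```

```bash
python3 -c "
from h import *
go((.46,.1,.40));go((.50,-.04,.30))"
```

```text
23.83 pos [0.2189 0.4911 0.6776] z [ 0.094  0.631 -0.77 ] ydeg -7.6 q [-1.46 -0.3   0.26  1.33 -0.08  1.43 -1.33] F [ 0.8 -0.6  0.2] w 0.0402 
 lin cm [-45.34  28.71  -1.05] turn None
23.83 pos [0.2189 0.4911 0.6776] z [ 0.094  0.631 -0.77 ] ydeg -7.6 q [-1.46 -0.3   0.26  1.33 -0.08  1.43 -1.33] F [ 0.8 -0.6  0.2] w 0.0402 
 lin cm [-62.05  34.4   -1.81] turn None
```

Call:
{"fn": "arm_command", "kwargs": {"motion": [{"jaw": 4, "linear": [-20, 19.5, 6], "turn": 0}, {"jaw": 4, "linear": [-20, 19.5, 6], "turn": 0}, {"jaw": 4, "linear": [-20, 19.5, 6], "turn": 0}, {"jaw": 4, "linear": [-20, 19.5, 6], "turn": 0}, {"jaw": 4, "linear": [-20, 19.5, 6], "turn": 0}, {"jaw": 4, "linear": [-20, 19.5, 6], "turn": 0}, {"jaw": 4, "linear": [-20, 19.5, 6], "turn": 0}, {"jaw": 4, "linear": [-20, 19.5, 6], "turn": 0}]}}

```text
time: 24.5
ee_pos: [0.3497, 0.3929, 0.5616]
eef_rot: [[0.096, 0.991, 0.097], [0.763, -0.136, 0.633], [0.64, 0.014, -0.768]]
ft_force: [1.2, -0.1, 0.1]
grip_width: 0.0396
grip_force: 0.0
```

```bash
python3 -c "
from h import *
rk();go((.515,-.01,.36))"
```

```text
TCP in rack mm [140.8 217.6 561.6]
24.5 pos [0.3497 0.3929 0.5616] z [ 0.097  0.633 -0.768] ydeg -7.8 q [-0.44 -0.3  -0.08  1.59 -0.55  1.4  -0.69] F [ 1.2 -0.1  0.1] w 0.0396 
 lin cm [-42.04  21.58  -8.38] turn None
```

Call:
{"fn": "arm_command", "kwargs": {"motion": [{"jaw": 4, "linear": [-42, 21.5, -8.4], "turn": 0}, {"jaw": 4, "linear": [-42, 21.5, -8.4], "turn": 0}, {"jaw": 4, "linear": [-42, 21.5, -8.4], "turn": 0}, {"jaw": 4, "linear": [-42, 21.5, -8.4], "turn": 0}, {"jaw": 4, "linear": [-42, 21.5, -8.4], "turn": 0}, {"jaw": 4, "linear": [-42, 21.5, -8.4], "turn": 0}, {"jaw": 4, "linear": [-42, 21.5, -8.4], "turn": 0}, {"jaw": 4, "linear": [-42, 21.5, -8.4], "turn": 0}, {"jaw": 4, "linear": [-42, 21.5, -8.4], "turn": 0}, {"jaw": 4, "linear": [-42, 21.5, -8.4], "turn": 0}]}}

```text
time: 25.33
ee_pos: [0.4896, 0.0505, 0.39]
eef_rot: [[0.094, 0.991, 0.094], [0.763, -0.133, 0.633], [0.64, 0.012, -0.768]]
ft_force: [0.6, -1.3, 0.7]
grip_width: 0.04
grip_force: 0.0
```

```bash
python3 -c "
from h import *
rk();go((.515,-.01,.20))"
```

```text
TCP in rack mm [-179.4   32.2  390. ]
25.33 pos [0.4896 0.0505 0.39  ] z [ 0.094  0.633 -0.768] ydeg -7.6 q [-0.   -0.06  0.3   1.73 -0.67  1.59  0.2 ] F [ 0.6 -1.3  0.7] w 0.04 
 lin cm [-16.53   3.09  11.01] turn None
```

```bash
python3 -c "
from h import *
from plant import *
go((.520,.0356,.113));
s=sense();R=s['eef_rot'];print(Rz(-1.434)@R)"
```

```text
25.33 pos [0.4896 0.0505 0.39  ] z [ 0.094  0.633 -0.768] ydeg -7.6 q [-0.   -0.06  0.3   1.73 -0.67  1.59  0.2 ] F [ 0.6 -1.3  0.7] w 0.04 
 lin cm [-18.57   2.87  20.62] turn None
[[ 0.76830097  0.00340988  0.64007968]
 [ 0.01042012 -0.99991993 -0.00718064]
 [ 0.64000394  0.0121866  -0.76827498]]
```

Call:
{"fn": "arm_command", "kwargs": {"motion": [{"jaw": 4, "linear": [-18, 2.8, 10], "turn": 0}, {"jaw": 4, "linear": [-18, 2.8, 10], "turn": 0}, {"jaw": 4, "linear": [-18, 2.8, 10], "turn": 0}, {"jaw": 4, "linear": [-18, 2.8, 10], "turn": 0}, {"jaw": 4, "linear": [-18.5, 2.8, 14], "turn": 0}, {"jaw": 4, "linear": [-18.5, 2.8, 18], "turn": 0}, {"jaw": 4, "linear": [-18.5, 2.8, 18], "turn": 0}, {"jaw": 4, "linear": [-18.5, 2.8, 18], "turn": 0}]}}

```text
time: 26.0
ee_pos: [0.5128, 0.0249, 0.129]
eef_rot: [[0.098, 0.992, 0.083], [0.761, -0.129, 0.635], [0.641, 0.001, -0.768]]
ft_force: [-0.5, 0.4, 0.2]
grip_width: 0.0401
grip_force: 0.0
```

```bash
python3 -c "
from h import *
rk();go((.5294,.0989,.036))"
```

```text
TCP in rack mm [-201.6    5.8  129. ]
26.0 pos [0.5128 0.0249 0.129 ] z [ 0.083  0.635 -0.768] ydeg -7.4 q [ 0.05  0.24  0.34  1.97 -0.79  1.27  0.62] F [-0.5  0.4  0.2] w 0.0401 
 lin cm [-0.16  0.69 11.98] turn None
```

Call:
{"fn": "arm_command", "kwargs": {"motion": [{"jaw": 4, "linear": [-0.2, 0.6, 3], "turn": 0}, {"jaw": 4, "linear": [-0.2, 0.6, 5], "turn": 0}, {"jaw": 4, "linear": [-0.2, 0.6, 7], "turn": 0}, {"jaw": 4, "linear": [-0.2, 0.6, 9], "turn": 0}, {"jaw": 4, "linear": [-0.2, 0.6, 10.5], "turn": 0}, {"jaw": 4, "linear": [-0.2, 0.6, 11.7], "turn": 0}, {"jaw": 4, "linear": [-0.2, 0.6, 11.7], "turn": 0}]}}

```text
time: 26.58
ee_pos: [0.5331, 0.0947, 0.0436]
eef_rot: [[0.093, 0.991, 0.092], [0.762, -0.13, 0.634], [0.641, 0.011, -0.768]]
ft_force: [-0.6, 0.8, 0.2]
grip_width: 0.0405
grip_force: 0.0
```

```bash
python3 -c "
from h import *
rk();go((.5294,.0989,.036))"
```

```text
TCP in rack mm [-129.7   -4.9   43.6]
26.58 pos [0.5331 0.0947 0.0436] z [ 0.092  0.634 -0.768] ydeg -7.5 q [-0.02  0.36  0.26  2.03 -0.93  1.07  0.7 ] F [-0.6  0.8  0.2] w 0.0405 
 lin cm [-0.2  -0.43  0.82] turn None
```

Call:
{"fn": "arm_command", "kwargs": {"motion": [{"jaw": 4, "linear": [-0.2, -0.43, 0.5], "turn": 0}, {"jaw": 4, "linear": [-0.2, -0.43, 0.75], "turn": 0}, {"jaw": 4, "linear": [-0.2, -0.43, 0.75], "turn": 0}, {"jaw": 4, "linear": [-0.2, -0.43, 0.75], "turn": 0}]}}

```text
time: 26.92
ee_pos: [0.5305, 0.0965, 0.0378]
eef_rot: [[0.094, 0.991, 0.096], [0.763, -0.133, 0.633], [0.64, 0.014, -0.768]]
ft_force: [0.0, -0.3, 0.5]
grip_width: 0.0399
grip_force: 0.0
```

```bash
python3 -c "
from h import *
rk();go((.5294,.0989,.036))"
```

```text
TCP in rack mm [-128.3   -2.    37.8]
26.92 pos [0.5305 0.0965 0.0378] z [ 0.096  0.633 -0.768] ydeg -7.7 q [-0.02  0.36  0.26  2.04 -0.94  1.06  0.71] F [ 0.  -0.3  0.5] w 0.0399 
 lin cm [ 0.06 -0.14  0.28] turn None
```

Call:
{"fn": "arm_command", "kwargs": {"grip_force": 60, "motion": [{"jaw": 4, "linear": [0, -0.14, 0.15], "turn": 0}, {"jaw": 4, "linear": [0, -0.14, 0.15], "turn": 0}, {"jaw": 0.5, "linear": [0, -0.14, 0.15], "turn": 0}, {"jaw": 0.5, "linear": [0, -0.14, 0.15], "turn": 0}, {"jaw": 0.5, "linear": [0, -0.14, 0.15], "turn": 0}, {"jaw": 0.5, "linear": [0, -0.14, 0.15], "turn": 0}, {"jaw": 0.5, "linear": [0, -0.14, 0.15], "turn": 0}]}}

```text
time: 27.5
ee_pos: [0.5291, 0.0982, 0.0364]
eef_rot: [[0.093, 0.991, 0.095], [0.762, -0.133, 0.634], [0.641, 0.013, -0.768]]
ft_force: [-1.3, -0.9, 2.9]
grip_width: 0.0131
grip_force: 60.0
```

```bash
python3 -c "
from h import *
rk();go((.5294,.0989,.036))"
```

```text
TCP in rack mm [-126.8   -0.4   36.4]
27.5 pos [0.5291 0.0982 0.0364] z [ 0.095  0.634 -0.768] ydeg -7.6 q [-0.02  0.36  0.25  2.05 -0.94  1.06  0.71] F [-1.3 -0.9  2.9] w 0.0131 
 lin cm [0.03 0.02 0.08] turn None
```

Call:
{"fn": "arm_command", "kwargs": {"motion": [{"jaw": 0.5, "linear": [0.61, 0, 0.51], "turn": 0}, {"jaw": 0.5, "linear": [1.23, 0, 1.02], "turn": 0}, {"jaw": 0.5, "linear": [1.84, 0, 1.54], "turn": 0}, {"jaw": 0.5, "linear": [2.46, 0, 2.05], "turn": 0}, {"jaw": 0.5, "linear": [3.07, 0, 2.56], "turn": 0}, {"jaw": 0.5, "linear": [3.69, 0.01, 3.07], "turn": 0}, {"jaw": 0.5, "linear": [4.3, 0.01, 3.58], "turn": 0}, {"jaw": 0.5, "linear": [4.61, 0.01, 3.84], "turn": 0}]}}

```text
time: 28.17
ee_pos: [0.5378, 0.157, 0.0364]
eef_rot: [[0.094, 0.991, 0.097], [0.763, -0.134, 0.632], [0.639, 0.015, -0.769]]
ft_force: [-0.8, -6.5, 4.9]
grip_width: 0.0129
grip_force: 60.9
```

```bash
python3 -c "
from h import *
rk();go((.5294,.0989,.036))"
```

```text
TCP in rack mm [-67.3  -1.   36.4]
28.17 pos [0.5378 0.157  0.0364] z [ 0.097  0.632 -0.769] ydeg -7.7 q [-0.1   0.35  0.21  2.06 -0.98  0.98  0.64] F [-0.8 -6.5  4.9] w 0.0129 
 lin cm [-4.54 -0.05 -3.72] turn None
```

Call:
{"fn": "arm_command", "kwargs": {"motion": [{"jaw": 0.5, "linear": [0.46, 0, 0.38], "turn": 0}, {"jaw": 0.5, "linear": [0.92, 0, 0.77], "turn": 0}, {"jaw": 0.5, "linear": [1.38, 0, 1.15], "turn": 0}, {"jaw": 0.5, "linear": [1.84, 0, 1.54], "turn": 0}, {"jaw": 0.5, "linear": [2.3, 0, 1.92], "turn": 0}, {"jaw": 0.5, "linear": [2.46, 0, 2.05], "turn": 0}, {"jaw": 0.5, "linear": [2.46, 0, 2.05], "turn": 0}]}}

```text
time: 28.75
ee_pos: [0.5419, 0.189, 0.0365]
eef_rot: [[0.093, 0.991, 0.096], [0.763, -0.133, 0.633], [0.64, 0.014, -0.768]]
ft_force: [0.9, -2.8, 3.8]
grip_width: 0.0128
grip_force: 60.4
```

```bash
python3 -c "
from h import *
rk();go((.5294,.0989,.036))"
```

```text
TCP in rack mm [-35.   -0.7  36.5]
28.75 pos [0.5419 0.189  0.0365] z [ 0.096  0.633 -0.768] ydeg -7.7 q [-0.14  0.35  0.18  2.05 -1.    0.94  0.6 ] F [ 0.9 -2.8  3.8] w 0.0128 
 lin cm [-7.02 -0.04 -5.79] turn None
```

Moved 91.8 mm, about 7 mm left. I go on in small steps until the force shows the stop.

Call:
{"fn": "arm_command", "kwargs": {"motion": [{"jaw": 0.5, "linear": [0.15, 0, 0.13], "turn": 0}, {"jaw": 0.5, "linear": [0.31, 0, 0.26], "turn": 0}, {"jaw": 0.5, "linear": [0.46, 0, 0.38], "turn": 0}, {"jaw": 0.5, "linear": [0.54, 0, 0.45], "turn": 0}, {"jaw": 0.5, "linear": [0.54, 0, 0.45], "turn": 0}]}}

```text
time: 29.17
ee_pos: [0.5428, 0.1951, 0.0364]
eef_rot: [[0.094, 0.991, 0.097], [0.763, -0.134, 0.633], [0.64, 0.014, -0.768]]
ft_force: [0.1, -6.1, 6.3]
grip_width: 0.0131
grip_force: 61.0
```

```bash
python3 -c "
from h import *
rk();go((.5294,.0989,.036))"
```

```text
TCP in rack mm [-28.8  -0.7  36.4]
29.17 pos [0.5428 0.1951 0.0364] z [ 0.097  0.633 -0.768] ydeg -7.7 q [-0.15  0.35  0.18  2.05 -1.    0.94  0.59] F [ 0.1 -6.1  6.3] w 0.0131 
 lin cm [-7.49 -0.03 -6.19] turn None
```

Call:
{"fn": "arm_command", "kwargs": {"motion": [{"jaw": 0.5, "linear": [0.12, 0, 0.1], "turn": 0}, {"jaw": 0.5, "linear": [0.19, 0, 0.16], "turn": 0}, {"jaw": 0.5, "linear": [0.19, 0, 0.16], "turn": 0}, {"jaw": 0.5, "linear": [0.19, 0, 0.16], "turn": 0}]}}

```text
time: 29.5
ee_pos: [0.5431, 0.1976, 0.0364]
eef_rot: [[0.094, 0.991, 0.097], [0.763, -0.134, 0.633], [0.64, 0.014, -0.768]]
ft_force: [-0.5, -6.1, 6.4]
grip_width: 0.013
grip_force: 61.0
```

```bash
python3 -c "
from h import *
rk();go((.5294,.0989,.036))"
```

```text
TCP in rack mm [-26.3  -0.7  36.4]
29.5 pos [0.5431 0.1976 0.0364] z [ 0.097  0.633 -0.768] ydeg -7.7 q [-0.15  0.35  0.17  2.05 -1.01  0.93  0.59] F [-0.5 -6.1  6.4] w 0.013 
 lin cm [-7.68 -0.03 -6.35] turn None
```

Call:
{"fn": "arm_command", "kwargs": {"motion": [{"jaw": 0.5, "linear": [0.12, 0, 0.1], "turn": 0}, {"jaw": 0.5, "linear": [0.19, 0, 0.16], "turn": 0}, {"jaw": 0.5, "linear": [0.19, 0, 0.16], "turn": 0}, {"jaw": 0.5, "linear": [0.19, 0, 0.16], "turn": 0}]}}

```text
time: 29.83
ee_pos: [0.5433, 0.1985, 0.0363]
eef_rot: [[0.095, 0.991, 0.097], [0.763, -0.135, 0.632], [0.639, 0.014, -0.769]]
ft_force: [-3.2, -10.6, 10.6]
grip_width: 0.0132
grip_force: 62.0
```

```bash
python3 -c "
from h import *
rk();go((.5294,.0989,.036))"
```

```text
TCP in rack mm [-25.4  -0.7  36.3]
29.83 pos [0.5433 0.1985 0.0363] z [ 0.097  0.632 -0.769] ydeg -7.8 q [-0.15  0.35  0.17  2.05 -1.01  0.93  0.59] F [ -3.2 -10.6  10.6] w 0.0132 
 lin cm [-7.76 -0.03 -6.4 ] turn None
```

Call:
{"fn": "arm_command", "kwargs": {"motion": [{"jaw": 0.5, "linear": [0.15, 0, 0.12], "turn": 0}, {"jaw": 0.5, "linear": [0.23, 0, 0.19], "turn": 0}, {"jaw": 0.5, "linear": [0.23, 0, 0.19], "turn": 0}, {"jaw": 0.5, "linear": [0.23, 0, 0.19], "turn": 0}]}}

```text
time: 30.17
ee_pos: [0.5433, 0.1986, 0.0363]
eef_rot: [[0.097, 0.991, 0.097], [0.764, -0.136, 0.63], [0.638, 0.013, -0.77]]
ft_force: [-9.3, -21.8, 18.1]
grip_width: 0.0127
grip_force: 63.8
```

```bash
python3 -c "
from h import *
rk();go((.5294,.0989,.036))"
```

```text
TCP in rack mm [-25.4  -0.8  36.3]
30.17 pos [0.5433 0.1986 0.0363] z [ 0.097  0.63  -0.77 ] ydeg -7.8 q [-0.15  0.35  0.18  2.05 -1.    0.93  0.58] F [ -9.3 -21.8  18.1] w 0.0127 
 lin cm [-7.77 -0.02 -6.4 ] turn None
```

Call:
{"fn": "arm_command", "kwargs": {"motion": [{"jaw": 0.5, "linear": [-0.2, 0, -0.17], "turn": 0}, {"jaw": 0.5, "linear": [-0.2, 0, -0.17], "turn": 0}, {"jaw": 4, "linear": [-0.2, 0, -0.17], "turn": 0}, {"jaw": 4, "linear": [-0.2, 0, -0.17], "turn": 0}, {"jaw": 4, "linear": [-0.2, 0, -0.17], "turn": 0}, {"jaw": 4, "linear": [-0.2, 0, -0.17], "turn": 0}, {"jaw": 4, "linear": [-0.2, 0, -2], "turn": 0}, {"jaw": 4, "linear": [-0.2, 0, -5], "turn": 0}, {"jaw": 4, "linear": [-0.2, 0, -9], "turn": 0}, {"jaw": 4, "linear": [-0.2, 0, -12], "turn": 0}]}}

```text
time: 31.0
ee_pos: [0.5313, 0.1258, 0.1282]
eef_rot: [[0.093, 0.991, 0.095], [0.763, -0.132, 0.633], [0.64, 0.013, -0.768]]
ft_force: [0.2, 0.6, 0.2]
grip_width: 0.0402
grip_force: 0.0
```

Call:
{"fn": "arm_command", "kwargs": {"motion": [{"jaw": 4, "linear": [0, 0, -3], "turn": 0}, {"jaw": 4, "linear": [-2, 0, -6], "turn": 0}, {"jaw": 4, "linear": [-5, 0, -6], "turn": 0}, {"jaw": 4, "linear": [-5, 0, -6], "turn": 0}, {"jaw": 4, "linear": [-5, 0, -6], "turn": 0}]}}

```text
time: 31.42
ee_pos: [0.5206, 0.0497, 0.14]
eef_rot: [[0.097, 0.991, 0.095], [0.762, -0.135, 0.633], [0.64, 0.011, -0.768]]
ft_force: [0.7, 1.2, -0.3]
grip_width: 0.0403
grip_force: 0.0
```

```bash
python3 -c "
from h import *
from plant import *
rk();go((.5294,.0989,.036))
s=sense();f=grab_frame('wrist');cv2.imwrite('pics/w5.png',f['pixels'])
np.savez('pics/w5.npz',K=f['mtx'],H=f['hand_eye'],p=s['ee_pos'],R=s['eef_rot'])
addw('w5')
L=lambda P:[np.round(proj('w5',Rz(1.434)@np.array(p)/1000+[.546,.2238,0])[0],0) for p in P]
print(L([(-6,50,48),(-6,-50,48),(-48,0,62),(-6,0,8),(-23,0,14),(-8,0,14)]))
"
```

```text
TCP in rack mm [-175.9    1.4  140. ]
31.42 pos [0.5206 0.0497 0.14  ] z [ 0.095  0.633 -0.768] ydeg -7.8 q [ 0.    0.21  0.33  1.98 -0.8   1.24  0.58] F [ 0.7  1.2 -0.3] w 0.0403 
 lin cm [-2.83  0.09 11.19] turn None
[array([265.,  99.]), array([369., 100.]), array([318., 129.]), array([317., 123.]), array([317., 134.]), array([317., 122.])]
```

```bash
python3 -c "
from h import *
a=cv2.imread('pics/w5.png').astype(int)
for u in(283,350): print(u,[(v,*a[v,u-2:u+3].mean(0).astype(int)) for v in range(90,136)])
for v in(108,116): print(v,[(u,int(a[v,u].mean())) for u in list(range(258,274))+list(range(306,330))+list(range(360,376))])
"
```

```text
283 [(90, np.int64(116), np.int64(117), np.int64(118)), (91, np.int64(118), np.int64(118), np.int64(120)), (92, np.int64(119), np.int64(119), np.int64(121)), (93, np.int64(118), np.int64(119), np.int64(120)), (94, np.int64(117), np.int64(118), np.int64(119)), (95, np.int64(126), np.int64(126), np.int64(128)), (96, np.int64(145), np.int64(143), np.int64(149)), (97, np.int64(155), np.int64(154), np.int64(161)), (98, np.int64(155), np.int64(153), np.int64(159)), (99, np.int64(140), np.int64(138), np.int64(145)), (100, np.int64(109), np.int64(109), np.int64(115)), (101, np.int64(73), np.int64(73), np.int64(79)), (102, np.int64(53), np.int64(55), np.int64(60)), (103, np.int64(52), np.int64(53), np.int64(59)), (104, np.int64(51), np.int64(53), np.int64(58)), (105, np.int64(53), np.int64(54), np.int64(60)), (106, np.int64(52), np.int64(53), np.int64(59)), (107, np.int64(52), np.int64(54), np.int64(59)), (108, np.int64(52), np.int64(54), np.int64(60)), (109, np.int64(53), np.int64(55), np.int64(61)), (110, np.int64(52), np.int64(55), np.int64(60)), (111, np.int64(52), np.int64(55), np.int64(
[... 4124 characters left out ...]
16), (371, 218), (372, 219), (373, 219), (374, 221), (375, 222)]
116 [(258, 193), (259, 147), (260, 105), (261, 91), (262, 91), (263, 87), (264, 92), (265, 96), (266, 96), (267, 90), (268, 78), (269, 64), (270, 56), (271, 55), (272, 54), (273, 58), (306, 48), (307, 51), (308, 50), (309, 55), (310, 68), (311, 79), (312, 85), (313, 86), (314, 89), (315, 93), (316, 89), (317, 88), (318, 88), (319, 89), (320, 87), (321, 84), (322, 79), (323, 75), (324, 67), (325, 55), (326, 52), (327, 48), (328, 45), (329, 50), (360, 57), (361, 56), (362, 55), (363, 74), (364, 130), (365, 190), (366, 214), (367, 218), (368, 220), (369, 220), (370, 219), (371, 220), (372, 222), (373, 221), (374, 220), (375, 221)]
```

```bash
python3 -c "
from plant import *
print(finish_job())"
```

```text
the job is handed in; nothing more can be done
None
```

I handed the job in with the tray nose first in the rails, pushed to a firm stop at the rail ends and released. The last wrist image puts its back plate within about 1 mm of the home place. I didn't see the catch come up, and I didn't check the foam chip or the pots again at the end.

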